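Seat and clamp a maple blank in the carving jig

TASK

Slide the pale maple blank along the jig's bed, between the two guide rails and under the arch, until its end sits fully home against the green end board; push it gently. Then turn the red winged knob clockwise (seen from above) until the cork pad holds the blank firmly, with about 30 newtons; do not overtighten, or the wood is dented. Do not knock the end board, which stands close to the wings, leave the other things on the bench alone, and let go of everything at the end.

Things in the scene. Friction and masses are not known exactly. Their poses are not given: they have to be found in the camera images.
- jig: Fixed clamping jig: plywood bed 150 x 340 x 18 mm lying on the bench, its top 18 mm above the bench. Origin: on the bench, directly under the knob axis. z up; the bed spans x -75..75, y -270..70 mm in this frame. The blank slides along +y of this frame, under the arch, to the end board.
- mouth (a point): Mouth of the guide rails on the bed's top, 67 mm before the knob axis; axes as the jig. Two dark rails 10 mm high, inner faces 48 mm apart from 29 mm beyond this point up to the end board, flared to about 68 mm apart at this point.
- arch: Dark steel arch over the channel, 30 mm along it, top 101 mm over the bench; origin as the jig's. The sprung cork pad (28 mm across) under it is 4 to 10 mm above the blank's top (40 mm over the bench) at knob angle 0; this differs each time and no reading gives it. From its touch on, pressure grows some 40 to 60 N per rad of knob.
- endboard: Upright green end board with a brass top edge, fixed on the jig: 130 x 10 mm, top 125 mm above the bench. Origin on the bed under the knob axis, axes as the jig. Its face towards the knob lies at y = 40 mm, only 6 mm from the circle the wing tips sweep; it is set true: the robot must not push on it (6 N at most).
- blank: Loose maple blank 45 x 170 x 22 mm (x, y, z), pale, a dark strip along its top, about 0.1 kg. Origin: centre of its underside. Starts on the bed short of the rails, y roughly along the jig's y. Home: origin at x = 0, y = -45 mm of the jig frame, end touching the end board. Push it on the end board with less than 30 N; it must never be pressed on the jig with over 55 N, by the clamp or otherwise.
- wings (a point): Centre of the red knob's wings, on its vertical axis, 128 mm over the bench. The wings are one flat bar 68 mm long (x of this frame), 10 mm thick (y), from 15 mm below to 15 mm above this point, on a round boss. The end board rises to 3 mm below this point beside them; the arch's top is 27 mm below.
- knob (a joint): Knob angle in rad, grows clockwise seen from above (tightening), 0 to 4.2, starts at 0 to 0.5; it moves the pad down 4 mm per rad, not itself. Friction 0.20 N m, and it stays where it is left; once the pad presses, the torque grows by 0.004 N m per newton (to 0.32 N m in all at 30 N). At a standstill friction may mask up to 0.2 N m, so watch the rise.
- glue: Bystander: glue jar, 56 mm across, 100 mm tall, origin at its underside centre.
- plane: Bystander: small iron block plane 50 x 140 x 60 mm, origin at its underside centre.
- chisel: Bystander: wood chisel 260 mm long lying on the bench along its x, 26 mm thick handle to -x, origin under its middle.

How it is judged (in metres and radians):
On the way, in this order (a step that is already met when the one before it is completed fails the run):
1. the blank is fully home: its end within 2.5 mm of the end board, between the rails, before the knob is screwed down (y of blank in the frame of jig above -0.0475 m and x of blank in the frame of jig between -0.004 and 0.004 m and angle between the y axis of blank and the y axis of jig, either way round below 0.06 rad and value of joint knob below 1.1 rad), for 0.2 s.
2. the knob is screwed down and the blank is pressed on the jig with 18 to 42 N (contact force between blank and jig between 18 and 42 N and value of joint knob above 1.1 rad), for 0.2 s.
At the end, for the whole second after the job is handed in: The blank lies flat on the bed between the rails (centre within 4 mm of the channel's middle, aligned within 0.06 rad), its end within 2.5 mm of the end board, at rest, and the screwed-down clamp (knob beyond 1.1 rad) presses it on the jig with 18 to 42 N (all of step 2 and y of blank in the frame of jig above -0.0475 m and x of blank in the frame of jig between -0.004 and 0.004 m and angle between the y axis of blank and the y axis of jig, either way round below 0.06 rad and z of blank in the frame of jig below 0.021 m and linear speed of blank below 0.01 m/s); the robot touches nothing.
It fails at once if the blank is pressed on the jig with more than 55 N (contact force between blank and jig above 55 N).
It fails at once if the blank is rammed against the end board with more than 30 N (contact force between blank and endboard above 30 N).
It fails at once if the robot pushes on the end board with more than 6 N (contact force between any of the fingers, the arm and endboard above 6 N).
It fails at once if the glue jar, the plane or the chisel is moved more than 15 mm (distance of any of glue, plane, chisel from where it was at the start of the episode above 0.015 m).
It also fails if it takes over 69 s, if anything falls off the work surface, if the arm or the gripper's body presses on something with over 40 N, if the wrist force passes 120 N, or if a joint passes its speed limit or range.

ROBOT

A 6-joint arm with a two-finger parallel gripper is mounted at the origin on the work surface. World frame = base frame: x ahead of the robot, y to its left, z up, the work surface at z = 0. Lengths are in mm, angles in rad, forces in N, time in s.
With the tool pointing down it reaches from about 350 to 975 mm from the base axis. Payload 7.1 kg.
Tool frame: the origin (TCP) lies on the front face of the gripper's body, between the roots of the fingers; the fingertips stand 80 mm ahead of it and the grasp point (between the pads) lies 61 mm ahead of it; z points along the fingers, y is the line along which they close (so a half turn about z gives the same grasp; the last joint's range is limited). The gripper opens to 88 mm and grips with 3 to 60 N. Pads are 20 mm wide; open, the fingers measure 115 mm over their backs; the gripper's body (75 mm by 178 mm) begins 61 mm behind the grasp point.
Start: joints at [1.167, 0.423, 1.63, -0, 1.089, -0.019], TCP at [234.577, 579.292, 302.675] pointing down, gripper open.
Joint ranges: [-3, 3], [-0.9, 2.11], [0.09, 2.58], [-1.31, 4.45], [0.11, 2.69], [-2.54, 2.54]. Speed limits (rad/s): [2.39, 2.39, 3.01, 3.14, 3.14, 3.14].

INTERFACE

Orientations are given as a rotation vector (axis times angle).
In Python, from workcell import readout, vision, close_job gives the robot as it stands.
- The arm moves only by the tool servo_tool, never from a script. Its argument "plan" is a list that holds one entry, the list of rows, each a list of 7 numbers: the gripper command: -1 is fully open, 1 is shut, values between are in proportion, then the shift along the world's x, y, z in units of 40 mm (1.0 is 40 mm), then the turn, a rotation vector about the world's x, y, z in units of 5 degrees (1.0 is 5 degrees). A call has 1 to 5 rows; each row shifts and turns the commanded pose from where the row before left it; what a row does not reach is not made up. A row lasts 1/12 s, in which the tool goes at most 41.7 mm and 7.16 degrees, less where a joint would pass 70% of its speed; a pose out of reach is approached as far as the arm can. A call is refused whole if a number of a shift passes 1 or a number of a turn 1, either way. A call with a gripper value outside its range is refused whole. The fingers move at their own pace and stop on an object; the grip force is fixed at half the most. Time passes only in rows, so rows that do not move let the fingers close. It gives the time, the measured TCP pose, the force, the opening and the grip force at its end, in the units of the state.
- readout.get_obs(): the state, without advancing time (a new reading comes with each control period).
- vision.get_image(name): name is "scene" or "top" or "wrist"; returns the picture (384x512x3 uint8, red, green, blue); there is no depth.
- vision.camera_params(name): a dict with "fx", "fy", "cx", "cy" (pixels), "D" ([k1, k2, p1, p2, k3] as OpenCV has them; the pictures are not rectified), "rvec" (rotation vector, rad) and "tvec" (3), from world to camera coordinates, as OpenCV has them; the wrist camera has in their place "hand_eye" (4x4, takes a point from camera to tool coordinates, whose origin is the TCP and whose axes are the flange's). Camera axes: x right, y down, z forward; pixel columns grow to the right and rows downward; lengths in mm; the calibration is good to about 2 mm. A picture is of the moment at which its call begins: read the wrist's pose just before it. camera_params takes no time and is no camera call.
- close_job(): hands the job in; it is judged then, once.
The state is a dict: "t": time; "qpos": joint angles; "qvel": joint speeds; "joint_torque": joint torques, N m; "ee_pos": TCP position; "orientation": TCP orientation; "ft_force": force on the tool from outside, world axes, zero at the start; "moment": the same for the moment, N m; "width": finger opening in mm; "grasp_force": force on a finger pad.
Only numpy, scipy, OpenCV 4.12 (cv2) and the standard library are available. Lean on these libraries where they do the work, as an engineer would, in place of code of your own. Each camera call takes 0.05 s, during which the arm holds its last target. There are 200 camera calls.

## Working session

There is one attempt and no reset: what is moved stays moved. The work goes in short steps, Python scripts to look and compute and a tool call to move; the robot and the scene stay as the last step left them, time stands still between calls to the robot, and variables do not carry over. Pictures are saved under pics/ and viewed, at most 10 in all, crops included, and the job is handed in when it is done.

Besides the shell and the picture viewer there is one more tool, called after "Request:" as name(argument=value, ...) on one line, values as JSON. servo_tool: Moves the arm, as the interface text tells. Its arguments: {"type":"object","properties":{"plan":{"type":"array"}},"required":["plan"]}

```bash
mkdir -p pics; ls
python3 - <<'E'
from workcell import readout, vision
import cv2
print(readout.get_obs())
for n in ("scene","top"):
    im=vision.get_image(n); cv2.imwrite(f"pics/{n}0.png",im[...,::-1])
    print(n,vision.camera_params(n))
print(vision.camera_params("wrist"))
E
```

```text
pics
{'t': 0.0, 'qpos': array([ 1.16697521e+00,  4.23834582e-01,  1.63070308e+00,  5.34955738e-06,
        1.08858469e+00, -1.89603991e-02]), 'qvel': array([-0.00140588, -0.00120866, -0.00169367,  0.00219647,  0.00134739,
        0.00041993]), 'joint_torque': array([-9.10376389e-05, -5.44622111e+01, -2.73660475e+01,  6.45661284e-02,
        2.26156774e-02, -1.01964222e-04]), 'ee_pos': array([234.42314002, 578.89654614, 301.90036868]), 'orientation': array([-6.00755149e-01, -3.08328502e+00,  2.34754987e-03]), 'ft_force': array([ 0.32776455,  0.39050378, -0.59945624]), 'moment': array([ 0.04236567,  0.01092169, -0.01980237]), 'grasp_force': 0.0, 'width': 87.93798278207319}
scene {'fx': 411.3514464508174, 'fy': 411.3514464508174, 'cx': 261.7049062155971, 'cy': 201.71986630561616, 'D': array([-0.09321797,  0.        ,  0.        ,  0.        ,  0.        ]), 'rvec': array([ 2.26771372,  1.34738042, -0.38833822]), 'tvec': array([-375.22061901, -399.61631531, 1222.68479805])}
top {'fx': 467.39983979651646, 'fy': 467.39983979651646, 'cx': 259.22922702468156, 'cy': 197.71534728667936, 'D': array([0.06780443, 0.        , 0.        , 0.        , 0.        ]), 'rvec': array([ 2.09126901, -2.13129269,  0.18543401]), 'tvec': array([ 102.25951183,  655.63520218, 1054.12900698])}
{'fx': 304.29928936345783, 'fy': 304.29928936345783, 'cx': 250.90731612975253, 'cy': 192.43559914156396, 'D': array([-0.06337629,  0.        ,  0.        ,  0.        ,  0.        ]), 'hand_eye': array([[-2.71107447e-04, -9.64878682e-01, -2.62695747e-01,
         7.18029088e+01],
       [ 9.99999877e-01, -1.52696039e-04, -4.71169644e-04,
         9.35985225e-02],
       [ 4.14508945e-04, -2.62695843e-01,  9.64878605e-01,
        -8.13504120e+01],
       [ 0.00000000e+00,  0.00000000e+00,  0.00000000e+00,
         1.00000000e+00]])}
```

View pics/top0.png

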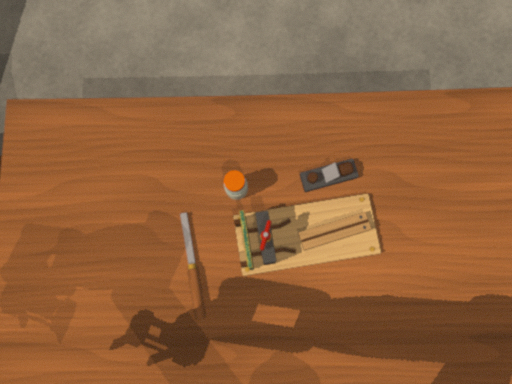

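View pics/scene0.png

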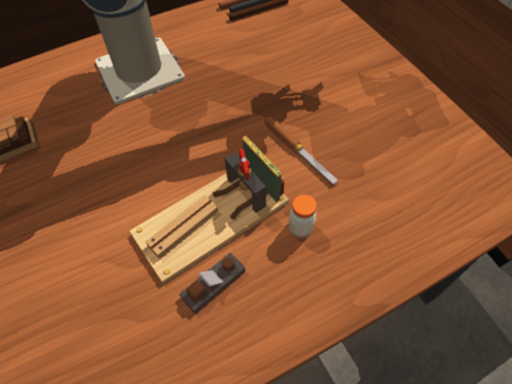

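The top view shows the jig: end board around (246,240), red knob (265,235), blank from about (300,240) to (372,222). In the scene view, the knob is at (244,162), with the jar at (303,215), plane at (212,282) and chisel at (300,150). I'll enlarge and measure.

```bash
cat > h.py <<'E'
import numpy as np, cv2
from workcell import readout, vision
from scipy.spatial.transform import Rotation as R
def cam(n, obs=None):
    p=vision.camera_params(n); K=np.array([[p['fx'],0,p['cx']],[0,p['fy'],p['cy']],[0,0,1]]); 
    if n=="wrist":
        T=np.eye(4);T[:3,:3]=R.from_rotvec(obs['orientation']).as_matrix();T[:3,3]=obs['ee_pos']
        W=T@p['hand_eye']; return K,p['D'],W[:3,:3],W[:3,3]
    r=cv2.Rodrigues(p['rvec'])[0]; return K,p['D'],r.T,-r.T@p['tvec']
def ray(c,uv):
    K,D,r,o=c
    n=cv2.undistortPoints(np.array(uv,float).reshape(-1,1,2),K,D)[:,0]
    return o,np.c_[n,np.ones(len(n))]@r.T
def plane(c,uv,z):
    o,d=ray(c,uv); return (o+d*((z-o[2])/d[:,2])[:,None])[:,:2]
def proj(c,P):
    K,D,r,o=c
    return cv2.projectPoints(np.array(P,float).reshape(-1,3),cv2.Rodrigues(r.T)[0],-r.T@o,K,D)[0][:,0]
E
python3 - <<'E'
from h import *
a=cv2.imread('pics/top0.png'); 
cv2.imwrite('pics/topc.png',cv2.resize(a[180:285,225:390],None,fx=4.8,fy=4.8,interpolation=cv2.INTER_CUBIC))
hsv=cv2.cvtColor(a,cv2.COLOR_BGR2HSV)
for p in [(290,205),(320,250),(340,232),(320,239),(200,150),(247,240),(265,235),(368,222)]: print(p,hsv[p[1],p[0]])
c=cam('top')
print(plane(c,[(236,210),(372,195),(380,255),(243,273)],18))
print(plane(c,[(265,235)],143))
E
```

```text
(290, 205) [ 15 174 123]
(320, 250) [ 17 132 211]
(340, 232) [ 16 140 189]
(320, 239) [ 16 135 197]
(200, 150) [ 12 172 154]
(247, 240) [ 36 102 118]
(265, 235) [ 10  33 169]
(368, 222) [ 16 138 168]
[[ 636.72396934  148.84472653]
 [ 667.61031061 -188.75239451]
 [ 519.76684716 -198.23098941]
 [ 482.0838972   132.96797451]]
[[558.73189779  77.28065774]]
```

View pics/topc.png

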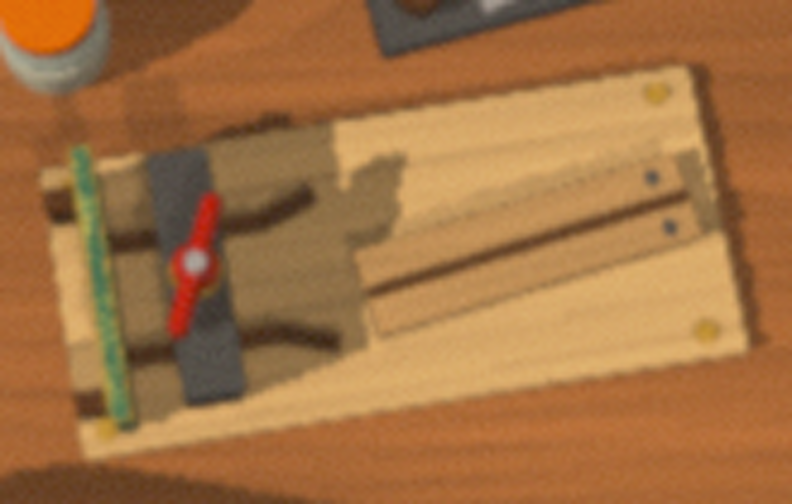

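The crop shows the bed corners at (42,170), (688,66), (748,352) and (85,458). The knob centre is at (195,262), with wing tips at (210,200) and (178,330). The blank is skewed, with corners at (358,255), (378,338), (717,232) and (680,150).

Run:
```python
from h import *
c=cam('top'); f=lambda p:np.array(p)/4.8+np.array([225,180])-0.4
bed=plane(c,f([(42,170),(688,66),(748,352),(85,458)]),18)
model=np.array([[75,70],[75,-270],[-75,-270],[-75,70]],float)
# rigid fit
def fit(m,w):
    mc,wc=m.mean(0),w.mean(0); H=(m-mc).T@(w-wc); a=np.arctan2(H[0,1]-H[1,0],H[0,0]+H[1,1])
    r=np.array([[np.cos(a),-np.sin(a)],[np.sin(a),np.cos(a)]]); t=wc-r@mc
    return a,t,r,(m@r.T+t-w)
a,t,r,e=fit(model,bed); print('jig',np.degrees(a),t,'\n',e.round(1))
print('knob',plane(c,f([(195,262)]),145))
arch=plane(c,f([(148,158),(208,150),(243,395),(187,403)]),101); print('arch in jig',((arch-t)@r).round(1),arch.mean(0))
eb=plane(c,f([(72,150),(90,147),(132,420),(115,428)]),125); print('eb',((eb-t)@r).round(1))
w=plane(c,f([(210,200),(178,330)]),143); print('wings',((w-t)@r).round(1),w.mean(0),np.degrees(np.arctan2(*(w[0]-w[1])[::-1])))
b=plane(c,f([(358,255),(378,338),(717,232),(680,150)]),40); 
print('blank',b,b.mean(0)); m=np.array([[22.5,85],[-22.5,85],[-22.5,-85],[22.5,-85]],float)
a2,t2,r2,e=fit(m,b); print(np.degrees(a2),t2,e.round(1),'in jig',(t2-t)@r)
```

```text
jig 8.079401887368713 [560.51123486  76.88878056] 
 [[ 0.7  1.2]
 [ 0.7 -0.8]
 [-0.5 -1.4]
 [-0.9  1. ]]
knob [[560.28080147  76.7428303 ]]
arch in jig [[ 57.8  13.6]
 [ 57.  -15.4]
 [-60.4 -12.8]
 [-59.9  13.7]] [559.17046971  76.49170208]
eb [[ 63.3  48.2]
 [ 63.4  39.6]
 [-64.8  39.7]
 [-67.2  47.9]]
wings [[ 27.  -11.5]
 [-29.3  12.4]] [559.32573677  77.19156242] -14.910392193120602
blank [[ 574.46686766   -4.43060218]
 [ 532.8910738   -12.9223539 ]
 [ 582.81168963 -183.28252378]
 [ 624.57302666 -167.61385244]] [578.68566444 -92.06233307]
16.660981931134064 [578.68566444 -92.06233307] [[ 1.4  0.3]
 [-0.1 -4.2]
 [-1.3  3.3]
 [ 0.   0.6]] in jig [  -5.751251   -169.82847759]
```

Request:
servo_tool(plan=[[[-1,0.433,-0.88,-0.05,0,0,-0.49],[-1,0.433,-0.88,-0.05,0,0,-0.49],[-1,0.433,-0.88,-0.05,0,0,-0.49],[-1,0.433,-0.88,-0.05,0,0,-0.49],[-1,0.433,-0.88,-0.05,0,0,-0.49]]])

```text
t: 0.52
ee_pos: [321.3, 401.5, 292.3]
orientation: [-0.928, -3.001, 0.001]
ft_force: [1.5, -0.0, -0.2]
width: 88.3
grasp_force: 0.0
```

Request:
servo_tool(plan=[[[-1,0.433,-0.88,-0.05,0,0,-0.49],[-1,0.433,-0.88,-0.05,0,0,-0.49],[-1,0.433,-0.88,-0.05,0,0,-0.49],[-1,0.433,-0.88,-0.05,0,0,-0.49],[-1,0.433,-0.88,-0.05,0,0,-0.49]]])

```text
t: 0.93
ee_pos: [408.0, 225.5, 282.5]
orientation: [-1.244, -2.885, 0.0]
ft_force: [1.0, 1.0, 0.3]
width: 87.7
grasp_force: 0.0
```

Request:
servo_tool(plan=[[[-1,0.433,-0.88,-0.05,0,0,-0.49],[-1,0.433,-0.88,-0.05,0,0,-0.49],[-1,0.433,-0.88,-0.05,0,0,-0.49],[-1,0.433,-0.88,-0.05,0,0,-0.49],[-1,0.433,-0.88,-0.05,0,0,-0.49]]])

```text
t: 1.35
ee_pos: [494.7, 49.3, 272.5]
orientation: [-1.545, -2.735, 0.0]
ft_force: [-0.1, 0.3, 1.1]
width: 87.7
grasp_force: 0.0
```

Request:
servo_tool(plan=[[[-1,0.433,-0.88,-0.05,0,0,-0.49],[-1,0.433,-0.88,-0.05,0,0,-0.49],[-1,0.433,-0.88,-0.05,0,0,-0.49],[-1,0.433,-0.88,-0.05,0,0,-0.49],[-1,0.433,-0.88,-0.05,0,0,-0.49]]])

```text
t: 1.77
ee_pos: [581.3, -126.7, 262.2]
orientation: [-1.828, -2.554, 0.0]
ft_force: [0.3, 1.0, -0.0]
width: 87.8
grasp_force: 0.0
```

Request:
servo_tool(plan=[[[-1,0.433,-0.88,-0.05,0,0,-0.49],[-1,0,0,0,0,0,0],[-1,0,0,0,0,0,0]]])

```text
t: 2.02
ee_pos: [598.4, -161.6, 259.8]
orientation: [-1.883, -2.514, 0.0]
ft_force: [-0.2, 0.3, -0.3]
width: 87.8
grasp_force: 0.0
```

Run:
```python
from h import *
o=readout.get_obs(); im=vision.get_image('wrist'); cv2.imwrite('pics/w1.png',im[...,::-1])
c=cam('wrist',o)
a=np.radians(8.08); r=np.array([[np.cos(a),-np.sin(a)],[np.sin(a),np.cos(a)]])
for x,y,z in [(75,-270,18),(0,0,143),(34,-67,28),(0,40,125)]: print((x,y,z),proj(c,[*(r@[x,y]+[560.3,76.8]),z]))
print(o['ee_pos'],np.degrees(o['qpos']),o['moment'])
```

```text
(75, -270, 18) [[309.90508452 211.61826275]]
(0, 0, 143) [[ 305.59826216 -189.28934868]]
(34, -67, 28) [[309.44020817   5.06199254]]
(0, 40, 125) [[ 309.85674269 -223.47140214]]
[ 598.40789296 -161.62759622  259.84289906] [-1.62161888e+01  2.66740562e+01  9.58549188e+01  4.62137176e-03
  5.75214261e+01 -3.25627844e+01] [-0.06079334  0.10619018  0.01265588]
```

View pics/w1.png

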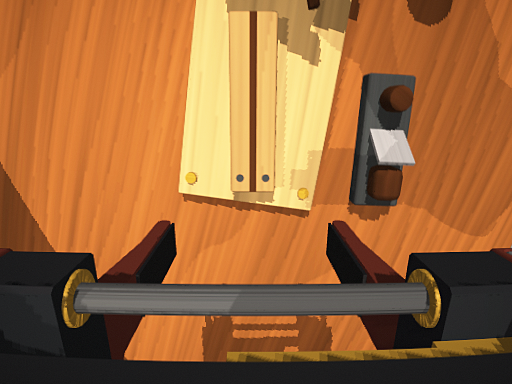

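The wrist view shows the blank upright, with corners at (229,11), (277,11), (277,192) and (230,191). The predicted bed corner (310,212) matches the picture.

Run:
```python
from h import *
o=readout.get_obs(); c=cam('wrist',o)
b=plane(c,[(277,11),(229,11),(230,191.5),(277,191.5)],40)
print(b, np.linalg.norm(b[0]-b[1]),np.linalg.norm(b[1]-b[2]))
a=np.arctan2(*(b[0]+b[1]-b[2]-b[3])[::-1])-np.pi/2
rear=(b[2]+b[3])/2; d=np.array([-np.sin(a),np.cos(a)])
print(np.degrees(a),'grasp pt',rear+15*d,'center',rear+85*d)
print('rear in jig',rear)
R_=R.from_rotvec(o['orientation']).as_matrix(); print('tool y yaw',np.degrees(np.arctan2(R_[1,1],R_[0,1])),R_[:,0])
```

```text
[[ 574.83561879   -0.72317745]
 [ 533.31852093  -12.96713181]
 [ 579.36501266 -175.10947558]
 [ 625.59123031 -161.46023191]] 43.28491461106389 168.55390545198188
16.689196273660887 grasp pt [ 598.17042288 -153.91670381] center [578.06782938 -86.86533742]
rear in jig [ 602.47812149 -168.28485375]
tool y yaw 16.442400012673243 [-0.28304973  0.9591046   0.00110084]
```

Request:
servo_tool(plan=[[[-1,0,0.041,-0.985,0,0,0],[-1,0,0.041,-0.985,0,0,0],[-1,0,0.041,-0.985,0,0,0],[-1,0,0.041,-0.985,0,0,0.05],[-1,0,0,0,0,0,0]]])

```text
t: 2.48
ee_pos: [598.3, -151.6, 100.5]
orientation: [-1.871, -2.523, 0.0]
ft_force: [-0.5, -0.1, 0.1]
width: 87.5
grasp_force: 0.0
```

Request:
servo_tool(plan=[[[0.2,0,0,0,0,0,0],[0.2,0,0,0,0,0,0],[0.2,0,0,0,0,0,0],[0.2,0,0,0,0,0,0],[0.2,0,0,0,0,0,0]]])

```text
t: 2.9
ee_pos: [598.3, -153.0, 103.7]
orientation: [1.873, 2.521, 0.0]
ft_force: [0.6, 0.3, -0.8]
width: 57.8
grasp_force: 0.0
```

Request:
servo_tool(plan=[[[0.2,0,0,0,0,0,0],[0.2,0,0,0,0,0,0],[0.2,0,0,0,0,0,0],[0.2,0,0,0,0,0,0],[0.2,0,0,0,0,0,0]]])

```text
t: 3.32
ee_pos: [598.3, -153.4, 103.4]
orientation: [1.874, 2.521, 0.0]
ft_force: [-1.6, 1.0, 4.2]
width: 44.8
grasp_force: 30.0
```

Request:
servo_tool(plan=[[[0.2,-0.031,-0.016,0,0,0,-0.43],[0.2,-0.031,-0.016,0,0,0,-0.43],[0.2,-0.031,-0.016,0,0,0,-0.43],[0.2,-0.031,-0.016,0,0,0,-0.43],[0.2,0,0,0,0,0,0]]])

```text
t: 3.73
ee_pos: [593.6, -156.2, 103.4]
orientation: [2.059, 2.372, 0.0]
ft_force: [1.2, 0.8, 4.2]
width: 44.7
grasp_force: 30.0
```

Run:
```python
from h import *
o=readout.get_obs(); im=vision.get_image('wrist'); cv2.imwrite('pics/w2.png',im[...,::-1])
c=cam('wrist',o); a=np.radians(8.08); r=np.array([[np.cos(a),-np.sin(a)],[np.sin(a),np.cos(a)]])
print(o['ee_pos'],o['orientation'],o['ft_force'],o['moment'])
R_=R.from_rotvec(o['orientation']).as_matrix(); print('yaw',np.degrees(np.arctan2(R_[1,1],R_[0,1])),'jig',(o['ee_pos'][:2]-[560.3,76.8])@r)
for p in [(34,-67,28),(-34,-67,28),(24,-38,28),(-24,-38,28),(22.5,-80,40),(-22.5,-80,40)]:print(p,proj(c,[*(r@p[:2]+[560.3,76.8]),p[2]]).round())
```

```text
[ 593.55166282 -156.16926803  103.4030886 ] [2.05915200e+00 2.37162522e+00 4.56942454e-04] [1.19668109 0.80209504 4.24925929] [-0.05251412  0.10234685 -0.04491477]
yaw 8.068030304448419 jig [ 1.76421737e-01 -2.35330240e+02]
(34, -67, 28) [[ 326. -108.]]
(-34, -67, 28) [[ 175. -108.]]
(24, -38, 28) [[ 305. -175.]]
(-24, -38, 28) [[ 196. -175.]]
(22.5, -80, 40) [[305. -94.]]
(-22.5, -80, 40) [[196. -94.]]
```

View pics/w2.png

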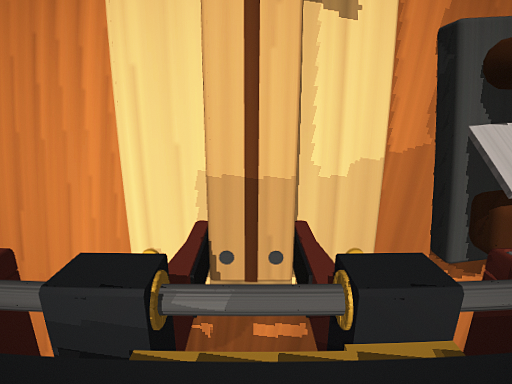

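The blank is centred at column 252 and so is the bed, so they line up. Next I'll slide it in.

Request:
servo_tool(plan=[[[0.2,-0.0422,0.297,0,0,0,0],[0.2,-0.0422,0.297,0,0,0,0],[0.2,-0.0422,0.297,0,0,0,0],[0.2,0,0,0,0,0,0]]])

```text
t: 4.12
ee_pos: [588.1, -117.6, 103.4]
orientation: [-2.056, -2.375, -0.001]
ft_force: [0.6, 3.3, 5.8]
width: 44.4
grasp_force: 30.0
```

Request:
servo_tool(plan=[[[0.2,-0.0281,0.198,0,0,0,0],[0.2,-0.0281,0.198,0,0,0,0],[0.2,-0.0281,0.198,0,0,0,0],[0.2,0,0,0,0,0,0]]])

```text
t: 4.45
ee_pos: [584.8, -94.3, 103.4]
orientation: [2.056, 2.375, 0.001]
ft_force: [0.2, 3.1, 5.9]
width: 45.2
grasp_force: 30.0
```

Request:
servo_tool(plan=[[[0.2,-0.0281,0.198,0,0,0,0],[0.2,-0.0281,0.198,0,0,0,0],[0.2,-0.0281,0.198,0,0,0,0],[0.2,0,0,0,0,0,0]]])

```text
t: 4.78
ee_pos: [581.4, -70.6, 103.4]
orientation: [2.056, 2.375, 0.001]
ft_force: [-1.0, 3.6, 6.9]
width: 44.8
grasp_force: 30.0
```

Request:
servo_tool(plan=[[[0.2,-0.0281,0.198,0,0,0,0],[0.2,-0.0281,0.198,0,0,0,0],[0.2,-0.014,0.099,0,0,0,0],[0.2,0,0,0,0,0,0]]])

```text
t: 5.12
ee_pos: [578.6, -51.1, 103.4]
orientation: [2.056, 2.375, 0.001]
ft_force: [-0.3, 1.5, 7.2]
width: 44.8
grasp_force: 30.0
```

Request:
servo_tool(plan=[[[0.2,-0.007,0.05,0,0,0,0],[0.2,-0.007,0.05,0,0,0,0],[0.2,-0.007,0.05,0,0,0,0],[0.2,-0.007,0.05,0,0,0,0],[0.2,0,0,0,0,0,0]]])

```text
t: 5.53
ee_pos: [577.6, -43.9, 103.4]
orientation: [2.056, 2.374, 0.0]
ft_force: [0.4, -2.2, 6.1]
width: 45.0
grasp_force: 30.0
```

Request:
servo_tool(plan=[[[0.2,-0.0035,0.025,0,0,0,0],[0.2,-0.0035,0.025,0,0,0,0],[0.2,0,0,0,0,0,0]]])

```text
t: 5.78
ee_pos: [577.3, -42.0, 103.4]
orientation: [2.056, 2.374, 0.0]
ft_force: [0.7, -3.2, 6.9]
width: 44.9
grasp_force: 30.0
```

Request:
servo_tool(plan=[[[0.2,-0.0035,0.025,0,0,0,0],[0.2,-0.0035,0.025,0,0,0,0],[0.2,0,0,0,0,0,0]]])

```text
t: 6.03
ee_pos: [577.0, -40.1, 103.4]
orientation: [2.056, 2.374, 0.0]
ft_force: [0.1, -3.4, 5.8]
width: 45.3
grasp_force: 30.0
```

Request:
servo_tool(plan=[[[0.2,-0.0035,0.025,0,0,0,0],[0.2,0,0,0,0,0,0]]])

```text
t: 6.2
ee_pos: [576.9, -39.1, 103.4]
orientation: [2.056, 2.374, 0.0]
ft_force: [0.3, -2.7, 6.1]
width: 44.3
grasp_force: 30.0
```

Request:
servo_tool(plan=[[[0.2,-0.0035,0.025,0,0,0,0],[0.2,0,0,0,0,0,0]]])

```text
t: 6.37
ee_pos: [576.8, -38.1, 103.4]
orientation: [2.056, 2.374, 0.0]
ft_force: [0.2, -3.4, 5.8]
width: 44.5
grasp_force: 30.0
```

Request:
servo_tool(plan=[[[0.2,-0.002,0.0125,0,0,0,0],[0.2,0,0,0,0,0,0]]])

```text
t: 6.53
ee_pos: [576.7, -37.6, 103.4]
orientation: [2.056, 2.374, 0.0]
ft_force: [0.9, -3.5, 5.8]
width: 45.1
grasp_force: 30.0
```

Request:
servo_tool(plan=[[[0.2,-0.002,0.0125,0,0,0,0],[0.2,-0.002,0.0125,0,0,0,0]]])

```text
t: 6.7
ee_pos: [576.5, -36.7, 103.4]
orientation: [2.056, 2.374, 0.0]
ft_force: [1.4, -5.5, 6.1]
width: 44.5
grasp_force: 30.0
```

Request:
servo_tool(plan=[[[0.2,-0.002,0.0125,0,0,0,0],[0.2,0,0,0,0,0,0]]])

```text
t: 6.87
ee_pos: [576.4, -36.2, 103.4]
orientation: [2.056, 2.374, 0.0]
ft_force: [0.4, -3.2, 6.0]
width: 44.6
grasp_force: 30.0
```

Request:
servo_tool(plan=[[[0.2,-0.002,0.0125,0,0,0,0],[0.2,0,0,0,0,0,0]]])

```text
t: 7.03
ee_pos: [576.4, -35.6, 103.4]
orientation: [2.056, 2.374, 0.0]
ft_force: [0.8, -2.7, 6.2]
width: 45.0
grasp_force: 30.0
```

Request:
servo_tool(plan=[[[0.2,-0.002,0.0125,0,0,0,0],[0.2,0,0,0,0,0,0]]])

```text
t: 7.2
ee_pos: [576.3, -35.2, 103.4]
orientation: [2.056, 2.374, 0.0]
ft_force: [-0.1, -3.2, 6.3]
width: 44.8
grasp_force: 30.0
```

Request:
servo_tool(plan=[[[0.2,-0.002,0.0125,0,0,0,0],[0.2,0,0,0,0,0,0]]])

```text
t: 7.37
ee_pos: [576.2, -34.6, 103.4]
orientation: [2.056, 2.374, 0.0]
ft_force: [0.6, -3.1, 6.4]
width: 45.0
grasp_force: 30.0
```

Request:
servo_tool(plan=[[[0.2,-0.002,0.0125,0,0,0,0],[0.2,0,0,0,0,0,0]]])

```text
t: 7.53
ee_pos: [576.1, -34.2, 103.4]
orientation: [2.056, 2.374, 0.0]
ft_force: [0.3, -3.5, 6.1]
width: 45.0
grasp_force: 30.0
```

Run:
```python
from h import *
o=readout.get_obs(); im=vision.get_image('wrist')[...,::-1]; cv2.imwrite('pics/w3.png',im)
a=cv2.imread('pics/w2.png')
for p in (a,im):
    g=cv2.cvtColor(p,cv2.COLOR_BGR2GRAY)[200:282,212:292]; m=(g<110).astype(np.uint8)
    n,l,s,ce=cv2.connectedComponentsWithStats(m); print([(s[i][4],(ce[i]+[212,200]).round(1)) for i in range(1,n) if s[i][4]>30])
c=cam('wrist',o); print(plane(c,[(226,257),(276,257),(250,282)],40), o['ee_pos'])
```

```text
[(np.int32(1074), array([250.9, 240.4])), (np.int32(165), array([226.1, 257.1])), (np.int32(161), array([275.4, 257.1])), (np.int32(167), array([217.2, 271.3]))]
[(np.int32(1064), array([251. , 240.4])), (np.int32(142), array([284.7, 205.1])), (np.int32(126), array([214.1, 268.2])), (np.int32(151), array([226.3, 257.1])), (np.int32(153), array([275.5, 257. ]))]
[[563.48982086 -38.8049457 ]
 [589.4741703  -35.07057863]
 [578.07546458 -51.78561905]] [576.09958529 -34.16536792 103.36408858]
```

View pics/w3.png

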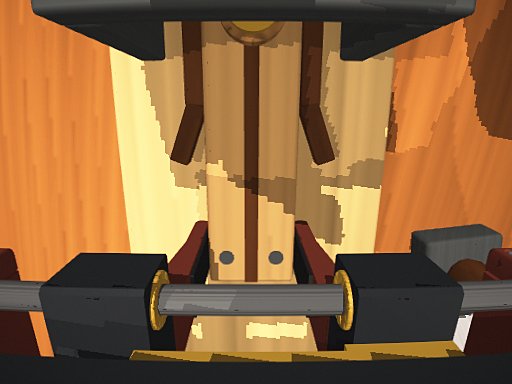

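The blank has not slipped in the grip: its dots are still at (226,257) and (276,257). It sits evenly between the rails (203/301 against blank edges 206/299), with its rear at about jig y -130, so contact is near.

Request:
servo_tool(plan=[[[0.2,-0.002,0.0125,0,0,0,0],[0.2,0,0,0,0,0,0]]])

```text
t: 7.75
ee_pos: [576.1, -33.8, 103.4]
orientation: [2.056, 2.374, -0.0]
ft_force: [0.5, -4.5, 5.6]
width: 45.0
grasp_force: 30.0
```

Request:
servo_tool(plan=[[[0.2,-0.002,0.0125,0,0,0,0],[0.2,0,0,0,0,0,0]]])

```text
t: 7.92
ee_pos: [576.1, -33.7, 103.4]
orientation: [2.055, 2.374, -0.0]
ft_force: [1.3, -7.4, 6.1]
width: 44.7
grasp_force: 30.0
```

Request:
servo_tool(plan=[[[0.2,-0.002,0.0125,0,0,0,0],[0.2,0,0,0,0,0,0]]])

```text
t: 8.08
ee_pos: [576.0, -33.7, 103.4]
orientation: [2.055, 2.374, -0.001]
ft_force: [1.9, -10.1, 5.2]
width: 44.8
grasp_force: 30.0
```

Contact: the position has stalled and the force has risen to 10 N. Now I'll release and lift.

Request:
servo_tool(plan=[[[-0.5,0,0,0,0,0,0],[-0.5,0,0,0,0,0,0],[-0.5,0,0,0,0,0,0],[-0.5,0,0,0,0,0,0]]])

```text
t: 8.42
ee_pos: [575.3, -32.7, 102.7]
orientation: [-2.057, -2.374, 0.001]
ft_force: [0.7, 0.1, 0.0]
width: 65.1
grasp_force: 0.0
```

Request:
servo_tool(plan=[[[-0.5,0,0,0.25,0,0,0],[-0.5,0,0,0.975,0,0,0],[-0.5,0,0,0.975,0,0,0],[-0.5,0,0,0.975,0,0,0],[-0.5,0,0,0.975,0,0,0]]])

```text
t: 8.83
ee_pos: [575.3, -33.2, 271.3]
orientation: [-2.057, -2.373, 0.0]
ft_force: [0.1, -0.1, 0.9]
width: 65.7
grasp_force: 0.0
```

Run:
```python
from h import *
o=readout.get_obs(); im=vision.get_image('wrist')[...,::-1]; cv2.imwrite('pics/w4.png',im)
c=cam('wrist',o); print(o['ee_pos'],o['orientation'],np.degrees(o['qpos']),o['moment'],o['ft_force'],o['width'])
hsv=cv2.cvtColor(im,cv2.COLOR_BGR2HSV); m=(((hsv[...,0]<5)|(hsv[...,0]>174))&(hsv[...,1]>170)&(hsv[...,2]>80)).astype(np.uint8); m[200:]=0
n,l,s,ce=cv2.connectedComponentsWithStats(m); print(s[1:],ce[1:])
```

```text
[575.32158076 -33.1856657  271.27196805] [-2.05743034e+00 -2.37349974e+00  3.23293230e-04] [-4.48737636e+00  2.23972271e+01  1.01078363e+02  8.64302577e-03
  5.65540403e+01 -1.26524245e+01] [-0.02686243 -0.00873389  0.03584309] [ 0.0550434  -0.06394652  0.85425444] 65.70303667626175
[[ 203   17   99   62 2156]] [[251.07977737  49.17486085]]
```

View pics/w4.png

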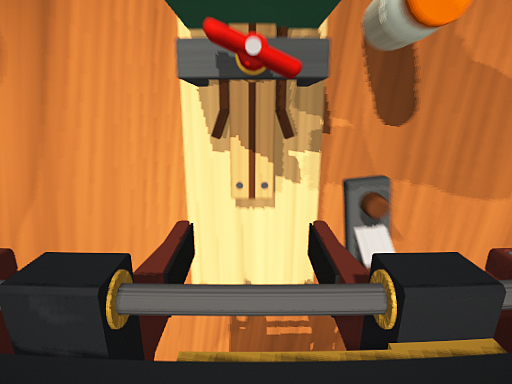

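The knob's cap is at (253,46), its wing tips are near (205,22) and (300,70), and the blank is under the arch with its rear edge near row 198.

Run:
```python
from h import *
o=readout.get_obs(); c=cam('wrist',o); im=cv2.imread('pics/w4.png')
hsv=cv2.cvtColor(im,cv2.COLOR_BGR2HSV); m=(((hsv[...,0]<5)|(hsv[...,0]>174))&(hsv[...,1]>170)&(hsv[...,2]>140)); m[200:]=0
v,u=np.nonzero(m); p=plane(c,np.c_[u,v].astype(float),143)
print(len(u),p.mean(0)); w,V=np.linalg.eigh(np.cov(p.T)); d=V[:,1]; print('wing dir',np.degrees(np.arctan2(d[1],d[0])))
t=plane(c,[(206,23),(299,70)],143); print(t,t.mean(0),np.degrees(np.arctan2(*(t[1]-t[0])[::-1])),np.linalg.norm(t[1]-t[0]))
for z in(143,148,153):print(z,plane(c,[(253,46)],z))
print('rear',plane(c,[(251,198)],40))
```

```text
1414 [564.49821221  79.3703486 ]
wing dir 164.11671943180144
[[533.11371818  88.57169755]
 [598.51617446  68.29587446]] [565.81494632  78.433786  ] -17.224284695668448 68.47328157966479
143 [[565.59368091  78.77356871]]
148 [[565.64195147  77.82940294]]
153 [[565.69022203  76.88523716]]
rear [[584.60643324 -55.28153267]]
```

```bash
cat > knob.py <<'E'
from h import *
o=readout.get_obs(); im=vision.get_image('wrist')[...,::-1]; c=cam('wrist',o); print(o['t'],o['ee_pos'],o['orientation'])
hsv=cv2.cvtColor(im,cv2.COLOR_BGR2HSV); m=(((hsv[...,0]<5)|(hsv[...,0]>174))&(hsv[...,1]>170)&(hsv[...,2]>140)); m[200:]=0
v,u=np.nonzero(m); print('mean px',u.mean(),v.mean()); p=plane(c,np.c_[u,v].astype(float),143)
w,V=np.linalg.eigh(np.cov(p.T)); d=V[:,1]; print(p.mean(0),'wing dir',np.degrees(np.arctan2(d[1],d[0])))
g=(hsv[...,1]<60)&(hsv[...,2]>150); v0,u0=int(v.mean()),int(u.mean()); g[:]=g&(abs(np.arange(512)-u0)<25)[None]&(abs(np.arange(384)-v0)<25)[:,None]
v,u=np.nonzero(g); print('cap px',u.mean(),v.mean(),plane(c,[(u.mean(),v.mean())],146))
a=np.radians(8.08); r=np.array([[np.cos(a),-np.sin(a)],[np.sin(a),np.cos(a)]])
for q in [(0,0,146),(0,-130,40),(75,-270,18),(-60,-15,101),(60,-15,101)]: print(q,proj(c,[*(r@q[:2]+[560.3,76.8]),q[2]]))
cv2.imwrite('pics/knob.png',im)
E
python3 knob.py
```

```text
8.8833 [578.86349582 -33.41870356 279.211988  ] [2.05192317 2.36713199 0.01064154]
mean px 246.02720527617478 47.78070898598516
[561.31753545  77.01029389] wing dir 163.9695990059183
cap px 246.54651162790697 48.43604651162791 [[561.65367014  76.11142148]]
(0, 0, 146) [[244.6438905   47.02070234]]
(0, -130, 40) [[245.97654267 194.33767631]]
(75, -270, 18) [[304.14699386 293.29273111]]
(-60, -15, 101) [[171.07727593  78.10059803]]
(60, -15, 101) [[319.08963741  78.29525432]]
```

Request:
servo_tool(plan=[[[0.32,-0.027,0.196,0,0,0,0.939],[0.32,-0.027,0.196,0,0,0,0.939],[0.32,-0.027,0.196,0,0,0,0.939],[0.32,-0.027,0.196,0,0,0,0.939],[0.32,-0.027,0.196,0,0,0,0.939]]])

```text
t: 9.35
ee_pos: [569.8, 6.3, 268.7]
orientation: [-1.526, -2.745, 0.001]
ft_force: [-0.4, 0.6, 0.4]
width: 36.4
grasp_force: 0.0
```

Request:
servo_tool(plan=[[[0.32,-0.027,0.196,0,0,0,0.939],[0.32,-0.027,0.196,0,0,0,0.939],[0.32,-0.027,0.196,0,0,0,0.939],[0.32,-0.027,0.196,0,0,0,0.939],[0.32,-0.027,0.196,0,0,0,0.939]]])

```text
t: 9.77
ee_pos: [564.4, 45.5, 268.6]
orientation: [-0.936, -2.998, 0.0]
ft_force: [0.6, 0.3, 0.2]
width: 30.0
grasp_force: 0.0
```

Request:
servo_tool(plan=[[[0.32,-0.027,0.196,0,0,0,0.939],[0.32,-0.027,0.196,0,0,0,0.939],[0.32,-0.027,0.196,0,0,0,0.939],[0.32,-0.027,0.196,0,0,0,0.939],[0.32,0,0,0,0,0,0]]])

```text
t: 10.18
ee_pos: [560.0, 77.4, 268.6]
orientation: [-0.434, -3.11, -0.0]
ft_force: [0.1, 0.7, -0.4]
width: 29.8
grasp_force: 0.0
```

Request:
servo_tool(plan=[[[0.32,0,0,0,0,0,0],[0.32,0,0,0,0,0,0],[0.32,0,0,0,0,0,0]]])

```text
t: 10.43
ee_pos: [560.7, 76.0, 269.0]
orientation: [-0.443, -3.11, 0.0]
ft_force: [-0.4, -0.7, -0.2]
width: 29.9
grasp_force: 0.0
```

Run:
```python
from h import *
o=readout.get_obs(); im=vision.get_image('wrist')[...,::-1]; c=cam('wrist',o); print(o['t'],o['ee_pos'],o['orientation'],o['moment'],o['ft_force'],o['width'],np.degrees(o['qpos'][5]))
R_=R.from_rotvec(o['orientation']).as_matrix(); print('yaw',np.degrees(np.arctan2(R_[1,1],R_[0,1])))
print(proj(c,[[561,76.5,143],[560.3,76.8,143]]))
s=vision.get_image('top')[...,::-1][180:285,225:390]
cv2.imwrite('pics/w5.png',im)
```

```text
10.4333 [560.69742179  75.95249359 268.96581556] [-4.43315176e-01 -3.10994571e+00  2.23582116e-04] [-0.02918273  0.03265482 -0.00401174] [-0.441434   -0.71931988 -0.1515882 ] 29.869309492653716 -67.26000744441988
yaw 73.77456365577649
[[251.78710201 213.24296039]
 [251.91623013 212.24790404]]
```

View pics/w5.png

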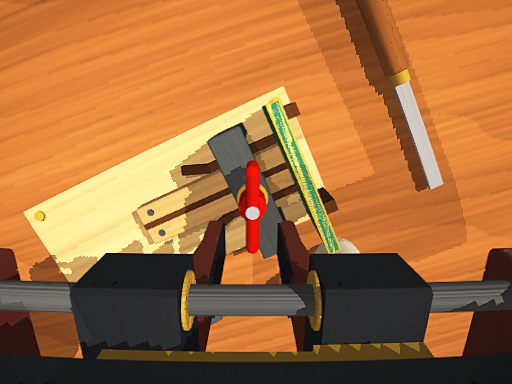

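The cap is at (252,213), exactly where projected, and the wings stand vertical between the fingers, so the tool is aligned. Now I'll descend and grip.

Request:
servo_tool(plan=[[[0.32,0,0,-0.6,0,0,0],[0.32,0,0,-0.6,0,0,0],[0.32,0,0,-0.4,0,0,0],[0.32,0,0,-0.175,0,0,0],[0.32,0,0,0,0,0,0]]])

```text
t: 10.95
ee_pos: [559.9, 76.0, 196.5]
orientation: [-0.441, -3.107, 0.001]
ft_force: [-0.4, 0.7, 0.3]
width: 29.8
grasp_force: 0.0
```

Request:
servo_tool(plan=[[[1,0,0,0,0,0,0],[1,0,0,0,0,0,0],[1,0,0,0,0,0,0],[1,0,0,0,0,0,0],[1,0,0,0,0,0,0]]])

```text
t: 11.37
ee_pos: [561.4, 76.6, 198.9]
orientation: [0.44, 3.109, 0.001]
ft_force: [0.9, 2.5, -0.8]
width: 21.1
grasp_force: 30.0
```

```bash
cat > st.py <<'E'
from h import *
o=readout.get_obs(); R_=R.from_rotvec(o['orientation']).as_matrix()
print(round(o['t'],2),o['ee_pos'].round(2),'yaw',np.degrees(np.arctan2(R_[1,1],R_[0,1])).round(2),'M',o['moment'].round(3),'F',o['ft_force'].round(2),'w',round(o['width'],1),o['grasp_force'],'q6',o['qpos'][5].round(4),'tau6',o['joint_torque'][5].round(4))
E
python3 st.py
```

```text
11.37 [561.35  76.56 198.88] yaw 73.88 M [ 0.336 -0.225 -0.01 ] F [ 0.91  2.47 -0.78] w 21.1 29.998595416545868 q6 -1.1752 tau6 -0.0006
```

The width is 21 mm, so the fingers are on the boss and not the wings. I'll open, rise 11 mm and grip again.

Request:
servo_tool(plan=[[[0.32,0,0,0,0,0,0],[0.32,0,0,0,0,0,0],[0.32,0,0,0.275,0,0,0],[0.32,0,0,0,0,0,0]]])

```text
t: 11.7
ee_pos: [561.5, 76.3, 210.9]
orientation: [0.44, 3.109, 0.001]
ft_force: [1.2, 0.3, 0.2]
width: 29.6
grasp_force: 0.0
```

Request:
servo_tool(plan=[[[1,0,0,0,0,0,0],[1,0,0,0,0,0,0],[1,0,0,0,0,0,0],[1,0,0,0,0,0,0],[1,0,0,0,0,0,0]]])

```text
t: 12.12
ee_pos: [561.2, 76.6, 209.6]
orientation: [0.44, 3.11, 0.001]
ft_force: [-0.3, 2.4, 6.1]
width: 20.4
grasp_force: 30.0
```

```bash
python3 st.py
```

```text
12.12 [561.17  76.64 209.62] yaw 73.88 M [ 0.527  0.052 -0.079] F [-0.28  2.37  6.15] w 20.4 30.001140832901 q6 -1.1753 tau6 -0.0246
```

The boss is about 20 mm across over its full height. Turning here drives by friction, and if the grip slips the pad edges catch the wings, so it's safe to proceed. The tips are at 130 mm, above the end board.

Request:
servo_tool(plan=[[[1,0,0,0,0,0,-0.6],[1,0,0,0,0,0,-0.6],[1,0,0,0,0,0,-0.6],[1,0,0,0,0,0,-0.6]]])

```text
t: 12.45
ee_pos: [561.2, 76.6, 209.6]
orientation: [0.766, 3.046, 0.001]
ft_force: [-1.3, 2.3, 6.5]
width: 20.1
grasp_force: 30.0
```

```bash
python3 st.py
```

```text
12.45 [561.15  76.56 209.62] yaw 61.77 M [0.356 0.105 0.162] F [-1.28  2.29  6.48] w 20.1 30.000130534172058 q6 -0.9636 tau6 -0.6312
```

Request:
servo_tool(plan=[[[1,0,0,0,0,0,-0.6],[1,0,0,0,0,0,-0.6],[1,0,0,0,0,0,-0.6],[1,0,0,0,0,0,-0.6]]])

```text
t: 12.78
ee_pos: [561.1, 76.5, 209.6]
orientation: [1.08, 2.949, 0.001]
ft_force: [0.1, 0.7, 6.4]
width: 20.2
grasp_force: 30.0
```

```bash
python3 st.py; python3 -c "
from h import *
im=vision.get_image('top')[...,::-1]; cv2.imwrite('pics/t2.png',cv2.resize(im[190:280,225:315],None,fx=6,fy=6,interpolation=cv2.INTER_CUBIC))
im=vision.get_image('wrist')[...,::-1]; cv2.imwrite('pics/w6.png',im)
"
```

```text
12.78 [561.12  76.5  209.6 ] yaw 49.77 M [0.286 0.103 0.207] F [0.14 0.71 6.45] w 20.2 30.000107288360596 q6 -0.7541 tau6 -0.6309
```

View pics/w6.png

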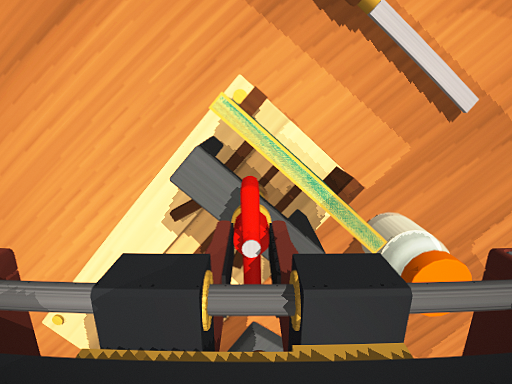

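The wings still stand vertical between the fingers with the cap at (251,248), so the knob follows without slipping and is now at about 0.85 rad. I'll continue, reading the moment as I go.

Request:
servo_tool(plan=[[[1,0,0,0,0,0,-0.6],[1,0,0,0,0,0,-0.6],[1,0,0,0,0,0,-0.6]]])

```text
t: 13.13
ee_pos: [561.1, 76.4, 209.6]
orientation: [1.308, 2.855, 0.001]
ft_force: [-1.6, 1.1, 7.3]
width: 20.0
grasp_force: 30.0
```

```bash
python3 st.py
```

```text
13.13 [561.06  76.45 209.6 ] yaw 40.77 M [0.265 0.206 0.278] F [-1.55  1.14  7.27] w 20.0 30.000259280204773 q6 -0.597 tau6 -0.6387
```

Request:
servo_tool(plan=[[[1,0,0,0,0,0,-0.6],[1,0,0,0,0,0,-0.6],[1,0,0,0,0,0,-0.6]]])

```text
t: 13.38
ee_pos: [561.0, 76.4, 209.6]
orientation: [1.528, 2.744, 0.0]
ft_force: [-0.6, 2.2, 7.1]
width: 20.2
grasp_force: 30.0
```

```bash
python3 st.py
```

```text
13.38 [561.04  76.43 209.59] yaw 31.77 M [0.183 0.116 0.225] F [-0.6   2.16  7.1 ] w 20.2 30.000549852848053 q6 -0.44 tau6 -0.6299
```

Request:
servo_tool(plan=[[[1,0,0,0,0,0,-0.6],[1,0,0,0,0,0,-0.6],[1,0,0,0,0,0,-0.6]]])

```text
t: 13.63
ee_pos: [561.0, 76.4, 209.6]
orientation: [1.739, 2.616, 0.0]
ft_force: [-1.6, 1.4, 7.4]
width: 20.3
grasp_force: 30.0
```

```bash
python3 st.py
```

```text
13.63 [560.96  76.37 209.59] yaw 22.77 M [0.115 0.155 0.235] F [-1.58  1.4   7.42] w 20.3 30.000533759593964 q6 -0.2829 tau6 -0.6298
```

tau6 turns out to be a much cleaner signal (baseline 0.630). The knob is at about 1.32 rad and I see no contact yet.

Request:
servo_tool(plan=[[[1,0,0,0,0,0,-0.6],[1,0,0,0,0,0,-0.6],[1,0,0,0,0,0,-0.6]]])

```text
t: 13.88
ee_pos: [560.9, 76.4, 209.6]
orientation: [1.939, 2.471, 0.0]
ft_force: [-2.2, 0.7, 7.0]
width: 20.4
grasp_force: 30.0
```

```bash
python3 st.py
```

```text
13.88 [560.91  76.37 209.59] yaw 13.77 M [0.136 0.291 0.215] F [-2.17  0.7   7.02] w 20.4 30.000672340393066 q6 -0.1258 tau6 -0.6295
```

Request:
servo_tool(plan=[[[1,0,0,0,0,0,-0.6],[1,0,0,0,0,0,-0.6],[1,0,0,0,0,0,-0.6]]])

```text
t: 14.13
ee_pos: [560.9, 76.3, 209.6]
orientation: [2.127, 2.312, 0.0]
ft_force: [-1.5, 0.4, 6.8]
width: 20.3
grasp_force: 30.0
```

```bash
python3 st.py
```

```text
14.13 [560.86  76.34 209.59] yaw 4.77 M [0.107 0.314 0.195] F [-1.47  0.36  6.78] w 20.3 30.000656247138977 q6 0.0313 tau6 -0.6294
```

Request:
servo_tool(plan=[[[1,0,0,0,0,0,-0.6],[1,0,0,0,0,0,-0.6],[1,0,0,0,0,0,-0.6]]])

```text
t: 14.38
ee_pos: [560.8, 76.3, 209.6]
orientation: [2.302, 2.138, -0.0]
ft_force: [-1.5, 0.9, 7.4]
width: 20.1
grasp_force: 30.0
```

```bash
python3 st.py
```

```text
14.38 [560.79  76.34 209.59] yaw -4.23 M [0.105 0.375 0.122] F [-1.51  0.91  7.43] w 20.1 30.000911951065063 q6 0.1884 tau6 -0.6292
```

Request:
servo_tool(plan=[[[1,0,0,0,0,0,-0.6],[1,0,0,0,0,0,-0.6]]])

```text
t: 14.55
ee_pos: [560.8, 76.4, 209.6]
orientation: [2.411, 2.014, -0.0]
ft_force: [-2.1, 1.1, 7.2]
width: 20.1
grasp_force: 30.0
```

```bash
python3 st.py
```

```text
14.55 [560.76  76.37 209.57] yaw -10.23 M [0.111 0.42  0.226] F [-2.15  1.1   7.16] w 20.1 30.000917315483093 q6 0.2931 tau6 -0.629
```

Request:
servo_tool(plan=[[[1,0,0,0,0,0,-0.6],[1,0,0,0,0,0,-0.6]]])

```text
t: 14.72
ee_pos: [560.7, 76.4, 209.6]
orientation: [2.513, 1.886, -0.0]
ft_force: [-1.8, 1.0, 8.4]
width: 19.8
grasp_force: 30.0
```

```bash
python3 st.py; python3 -c "
from h import *
im=vision.get_image('wrist')[...,::-1]; cv2.imwrite('pics/w7.png',im)
hsv=cv2.cvtColor(im,cv2.COLOR_BGR2HSV); m=((hsv[...,0]<5)|(hsv[...,0]>174))&(hsv[...,1]>170)&(hsv[...,2]>140); m[:,:225]=0; m[:,275:]=0; m[285:]=0
for v in range(160,285,8):
    u=np.nonzero(m[v])[0]; print(v,u.min() if len(u) else None,u.max() if len(u) else None,end='; ')
"
```

```text
14.72 [560.7   76.36 209.56] yaw -16.23 M [0.101 0.511 0.184] F [-1.84  1.02  8.36] w 19.8 30.00110685825348 q6 0.3978 tau6 -0.6289
160 None None; 168 None None; 176 247 251; 184 241 257; 192 240 258; 200 240 258; 208 241 258; 216 238 259; 224 235 267; 232 234 267; 240 234 269; 248 235 266; 256 245 259; 264 243 259; 272 244 259; 280 244 260;
```

No slip so far: the wing columns 240–258 are unchanged. The knob is at about 2.0 rad.

Request:
servo_tool(plan=[[[1,0,0,0,0,0,-0.6],[1,0,0,0,0,0,-0.6]]])

```text
t: 14.93
ee_pos: [560.7, 76.4, 209.6]
orientation: [2.608, 1.752, -0.0]
ft_force: [-1.9, 1.3, 7.6]
width: 20.1
grasp_force: 30.0
```

```bash
python3 st.py
```

```text
14.93 [560.67  76.38 209.56] yaw -22.22 M [0.144 0.454 0.247] F [-1.86  1.32  7.55] w 20.1 30.00105321407318 q6 0.5023 tau6 -0.7161
```

Request:
servo_tool(plan=[[[1,0,0,0,0,0,-0.6],[1,0,0,0,0,0,-0.6]]])

```text
t: 15.1
ee_pos: [560.6, 76.4, 209.6]
orientation: [-2.696, -1.613, 0.001]
ft_force: [-2.7, 1.9, 7.7]
width: 19.9
grasp_force: 30.0
```

```bash
python3 st.py
```

```text
15.1 [560.64  76.39 209.55] yaw -28.23 M [0.188 0.561 0.185] F [-2.73  1.88  7.75] w 19.9 30.001103281974792 q6 0.6072 tau6 -0.6292
```

Request:
servo_tool(plan=[[[1,0,0,0,0,0,-0.6],[1,0,0,0,0,0,-0.6]]])

```text
t: 15.27
ee_pos: [560.6, 76.4, 209.6]
orientation: [-2.777, -1.469, 0.0]
ft_force: [-3.0, 2.2, 7.4]
width: 20.1
grasp_force: 30.0
```

```bash
python3 st.py
```

```text
15.27 [560.63  76.43 209.57] yaw -34.23 M [0.194 0.549 0.182] F [-3.04  2.23  7.38] w 20.1 30.001284778118134 q6 0.7119 tau6 -0.629
```

Request:
servo_tool(plan=[[[1,0,0,0,0,0,-0.6],[1,0,0,0,0,0,-0.6]]])

```text
t: 15.43
ee_pos: [560.6, 76.4, 209.6]
orientation: [-2.85, -1.322, 0.001]
ft_force: [-2.4, 1.4, 8.7]
width: 20.1
grasp_force: 30.0
```

```bash
python3 st.py
```

```text
15.43 [560.58  76.44 209.56] yaw -40.23 M [0.158 0.636 0.18 ] F [-2.39  1.44  8.74] w 20.1 30.001198053359985 q6 0.8166 tau6 -0.6266
```

Request:
servo_tool(plan=[[[1,0,0,0,0,0,-0.6],[1,0,0,0,0,0,-0.6]]])

```text
t: 15.6
ee_pos: [560.5, 76.5, 209.5]
orientation: [-2.915, -1.171, 0.001]
ft_force: [-3.2, 1.3, 7.8]
width: 20.0
grasp_force: 30.0
```

```bash
python3 st.py
```

```text
15.6 [560.54  76.45 209.54] yaw -46.23 M [0.262 0.633 0.203] F [-3.24  1.25  7.79] w 20.0 30.001265108585358 q6 0.9214 tau6 -0.6048
```

Request:
servo_tool(plan=[[[1,0,0,0,0,0,-0.6],[1,0,0,0,0,0,-0.6]]])

```text
t: 15.77
ee_pos: [560.5, 76.5, 209.6]
orientation: [-2.972, -1.017, 0.001]
ft_force: [-2.2, 2.5, 8.7]
width: 20.0
grasp_force: 30.0
```

```bash
python3 st.py
```

```text
15.77 [560.53  76.49 209.56] yaw -52.23 M [0.293 0.583 0.243] F [-2.17  2.49  8.67] w 20.0 30.001341104507446 q6 1.026 tau6 -0.5843
```

Contact shows clearly: |tau6| began to fall at yaw ≈ -39.5°, by 0.196 N·m/rad, which is about 49 N/rad. The clamp now presses with about 11 N, so some 22° remain to reach 30 N.

Request:
servo_tool(plan=[[[1,0,0,0,0,0,-0.6],[1,0,0,0,0,0,-0.6]]])

```text
t: 15.93
ee_pos: [560.5, 76.5, 209.6]
orientation: [-3.021, -0.86, 0.001]
ft_force: [-3.0, 1.8, 7.9]
width: 19.9
grasp_force: 30.0
```

```bash
python3 st.py
```

```text
15.93 [560.49  76.53 209.57] yaw -58.23 M [0.375 0.679 0.22 ] F [-2.96  1.81  7.94] w 19.9 30.00141531229019 q6 1.1307 tau6 -0.564
```

Request:
servo_tool(plan=[[[1,0,0,0,0,0,-0.6],[1,0,0,0,0,0,-0.6]]])

```text
t: 16.1
ee_pos: [560.5, 76.5, 209.6]
orientation: [-3.062, -0.701, 0.001]
ft_force: [-2.2, 2.1, 7.7]
width: 20.1
grasp_force: 30.0
```

```bash
python3 st.py
```

```text
16.1 [560.48  76.55 209.59] yaw -64.22 M [0.405 0.648 0.321] F [-2.19  2.15  7.71] w 20.1 30.00160038471222 q6 1.2354 tau6 -0.5439
```

Request:
servo_tool(plan=[[[1,0,0,0,0,0,-0.6],[1,0,0,0,0,0,-0.6]]])

```text
t: 16.27
ee_pos: [560.4, 76.6, 209.6]
orientation: [-3.095, -0.54, 0.001]
ft_force: [-3.2, 3.0, 8.3]
width: 20.0
grasp_force: 30.0
```

```bash
python3 st.py
```

```text
16.27 [560.44  76.59 209.57] yaw -70.22 M [0.452 0.71  0.288] F [-3.16  2.95  8.31] w 20.0 30.001509189605713 q6 1.34 tau6 -0.5236
```

Request:
servo_tool(plan=[[[1,0,0,0,0,0,-0.4],[1,0,0,0,0,0,-0.3],[1,0,0,0,0,0,0]]])

```text
t: 16.52
ee_pos: [560.4, 76.6, 209.6]
orientation: [-3.109, -0.447, 0.001]
ft_force: [-2.8, 2.6, 8.2]
width: 20.6
grasp_force: 30.0
```

```bash
python3 st.py
```

```text
16.52 [560.45  76.63 209.57] yaw -73.66 M [0.39  0.671 0.27 ] F [-2.85  2.55  8.18] w 20.6 30.002978146076202 q6 1.4001 tau6 0.6159
```

Request:
servo_tool(plan=[[[0.3,0,0,0,0,0,0],[0.3,0,0,0,0,0,0],[0.3,0,0,0,0,0,0],[0.3,0,0,0,0,0,0],[0.3,0,0,0,0,0,0]]])

```text
t: 16.93
ee_pos: [560.7, 76.2, 208.8]
orientation: [3.109, 0.447, -0.001]
ft_force: [-0.5, -0.4, -0.0]
width: 31.3
grasp_force: 0.0
```

Request:
servo_tool(plan=[[[0.3,0,0,0.4,0,0,0],[0.3,0,0,0.7,0,0,0],[0.3,0,0,0.7,0,0,0],[0.3,0,0,0.4,0,0,0],[0.3,0,0,0,0,0,0]]])

```text
t: 17.35
ee_pos: [562.5, 76.5, 300.7]
orientation: [3.109, 0.447, 0.01]
ft_force: [0.8, 0.4, -0.1]
width: 30.7
grasp_force: 0.0
```

Request:
servo_tool(plan=[[[0.3,0,0,0,0,0,0],[0.3,0,0,0,0,0,0],[0.3,0,0,0,0,0,0]]])

```text
t: 17.6
ee_pos: [560.0, 76.2, 295.5]
orientation: [-3.109, -0.448, 0.004]
ft_force: [-0.8, 0.0, 0.3]
width: 30.7
grasp_force: 0.0
```

```bash
python3 st.py; python3 -c "
from h import *
im=vision.get_image('wrist')[...,::-1]; cv2.imwrite('pics/w8.png',im)"
```

```text
17.6 [559.97  76.2  295.46] yaw -73.62 M [-0.014  0.148 -0.034] F [-0.81  0.01  0.33] w 30.7 0.0 q6 1.3991 tau6 0.0
```

View pics/w8.png

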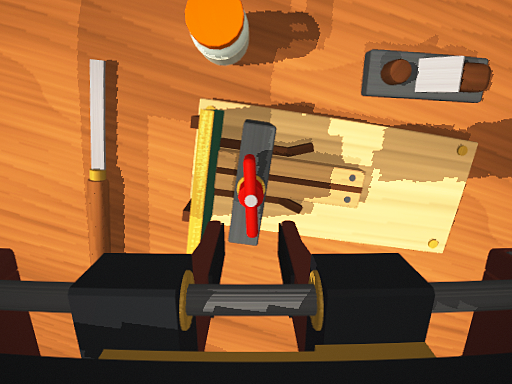

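The wings stayed at the turned angle, in line with the open tool (tips (250,157) and (252,235)). The blank is between the rails under the arch, and the fingers are clear of everything.

```bash
python3 -c "
from workcell import close_job
print(close_job())"
```

```text
the job is handed in; nothing more can be done
None
```

I handed in the job at about 17.7 s: the blank sits against the end board, the knob is turned to about 3.0 rad (roughly 29 N, worked out from the rise in wrist-joint torque), and the gripper is open and clear of everything. The judge's result was not shown.

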